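Set the slicing guide to the angle stop

ROBOT

A 7-joint arm with a two-finger parallel gripper is mounted at the origin on a cart in front of the work surface, level with it; the furniture and walls round the work are solid. World frame = base frame: x ahead of the robot, y to its left, z up, the work surface at z = 0. Lengths are in m, angles in rad, forces in N, time in s.
With the tool pointing down it reaches from about 0.425 to 0.925 m from the base axis. Payload 6.8 kg.
Tool frame: the origin (TCP) lies at the very end of the fingers, on their centre line; the grasp point (between the pads) lies r.pinch_z behind it (r.pinch_z is the distance from the TCP to the grasp point, in m); z points along the fingers, y is the line along which they close (so a half turn about z gives the same grasp; the last joint's range is limited). The gripper opens to 85 mm and grips with 20 to 120 N. Pads are 22 mm wide; open, the fingers measure 114 mm over their backs; the gripper's body (76 mm by 85 mm) begins 54 mm behind the grasp point. The pads swing forward as they close: fully open they stand 13 mm farther back than shut.
Start: joints at [1.012, 0.477, 0.022, 1.555, -0.011, 1.109, -0.083], TCP at [0.294, -0.608, 0.231] pointing down, gripper open.
Joint ranges: [-2.96, 2.96], [-0.34, 2.1], [-1.41, 1.46], [0.24, 2.44], [-1.37, 4.51], [0.17, 1.92], [-2.96, 2.96]. Speed limits (rad/s): [2.39, 2.39, 3.14, 3.14, 3.14, 3.14, 3.14].

INTERFACE

Orientations are given as a rotation vector (axis times angle).
In Python, from bench import status, grab_frame, camera_model, r gives the robot as it stands. The module is installed in compiled form; this text tells all that it offers.
- The arm moves only by the shell command python3 -m creep 'ROWS' [FORCE]. ROWS is text: rows parted by semicolons, each of 7 numbers parted by spaces: the turn, a rotation vector about the tool's x, y, z in rad, then the shift along the tool's x, y, z in mm, then the opening, from -1 (shut) to 1 (fully open). In form: rx ry rz tx ty tz fingers; .... A call has 1 to 10 rows; each row is the pose to reach, as a shift and turn from the pose commanded when the call began, along the tool's axes at that moment; what a row does not reach only later rows make up. A row lasts 1/8 s, in which the tool goes at most 62.5 mm and 10.7 degrees, less where a joint would pass 70% of its speed; a pose out of reach is approached as far as the arm can. A call with a gripper value outside its range is refused whole. The fingers move at their own pace and stop on an object; FORCE is the grip in N (left out, the last holds). Time passes only in rows, so rows that repeat a pose let the fingers close. It gives the time, the measured TCP pose, the force, the opening and the grip force at its end, in the units of the state.
- status.get_obs(): the state, without advancing time (a new reading comes with each control period).
- grab_frame(name): name is "scene" or "top" or "wrist"; returns (picture, depth): 384x512x3 uint8, red, green, blue; 384x512 float32, m along the optical axis (not along the pixel's ray), 0 where there is no reading.
- camera_model(name): a dict with "K" (3x3 intrinsics, pixels), "D" ([k1, k2, p1, p2, k3] as OpenCV has them; the pictures are not rectified), "rvec" (rotation vector, rad) and "tvec" (3), from world to camera coordinates, as OpenCV has them. Camera axes: x right, y down, z forward; pixel columns grow to the right and rows downward; lengths in m; the calibration is good to about 2 mm. A picture is of the moment at which its call begins: read the wrist's pose just before it. camera_model takes no time and is no camera call; for the wrist camera it gives the pose at the moment of the call.
- r.hand_in(): hands the job in; it is judged then, once.
The state is a dict: "clock": time; "joints": joint angles; "qvel": joint speeds; "tau": joint torques, N m; "tcp_pos": TCP position; "orientation": TCP orientation; "contact_force": force on the tool from outside, world axes, zero at the start; "moment": the same for the moment, N m; "grip_width": finger opening in m; "gripper_force": force on a finger pad.
Only numpy, scipy, OpenCV 4.12 (cv2) and the standard library are available. Lean on these libraries where they do the work, as an engineer would, in place of code of your own. Each camera call takes 0.05 s, during which the arm holds its last target. There are 200 camera calls.

TASK

Set up the slicing fixture for cutting rice rolls at the chosen angle: slide the green forked guide across the wooden base until its fork is fully home on the steel pivot pin, then swing it about the pin, to the right, until its side rests against the brass stop post. Push the guide only, never lift it, and be gentle at the end: the post must stay where it was set, and the shaker and the cup on the base stay where they are.

Things in the scene. Friction and masses are not known exactly. Their poses are not given: they have to be found in the camera images.
- jig: fixture screwed to the table: light wooden base 290 x 460 mm, its top 12 mm above the table. Origin on the pivot pin's axis at table height; z up, x away from the robot, y to the left (turned by its yaw); the base spans x -250 to +40 mm, y -190 to +270 mm. 'Angle' below: measured at the pin from the jig's -x axis towards its -y axis (to the right, seen from the robot).
- pin (a point): foot of the fixed steel pivot pin on its axis, at the top face of the wooden base; pin 12 mm in diameter, 22 mm high
- slot_mid (a point): middle (angle 47 degrees) of the dark arc slot, 150 mm radius about the pin, at the base's top. In it is clamped the stop: brass post 14 mm thick, black knob 22 mm wide on it, top 35 mm above the base. Each time it stands elsewhere, at an angle of 33 to 61 degrees, NOT reported: see or feel it. Along the arc it slips above about 16 N. Do not shift it: under 4 mm is tolerated.
- guide: loose green flat guide, 224 x 100 x 12 mm, about 0.35 kg, on the base. Origin in its underside on the middle line, x to the forked end, z up. Straight rear edge at x -120 mm, sides at y +-50, fork tips at x 104. Starts left of the base's middle, fork roughly to the pin, tips 5 to 45 mm short of it. Too wide to grasp; a push of 1 to 4 N at an edge slides it.
- guide_seat (a point): point of the guide (x = 66, y = 0 mm, underside) that lies on the pin's axis when the fork is fully home. The fork's mouth is 52 mm wide at x = 104 mm and narrows straight to 15 mm at x = 74 mm; then a straight throat 15 mm wide runs to a flat bottom at x = 60 mm
- guide_rest (a point): point of the guide's right side edge (x = -72.7, y = -50 mm, underside) that the stop post touches when the guide is home on the pin; the guide's middle line from the pin to its rear then stands 22.3 degrees short of the post (at an angle of 11 to 39 degrees)
- salt_shaker: loose salt shaker, 44 mm wide, 90 mm high, on the base to the right of the pin; origin under its centre; to be left alone
- dip_cup: loose small light-grey cup, 67 mm wide, 33 mm high, on the left rear of the base; origin under its centre; to be left alone

How it is judged:
By the outcome, as a careful person would: the job done as asked, in the order asked, and still so for the second after the job is handed in, with the robot touching nothing.
It also fails if it takes over 64 s, if anything falls off the work surface, if the arm or the gripper's body presses on something with over 40 N, if the wrist force passes 120 N, or if a joint passes its speed limit or range.

## Working session

There is one attempt and no reset: what is moved stays moved. The work goes in short steps, Python scripts to look and compute and a shell command to move; the robot and the scene stay as the last step left them, time stands still between calls to the robot, and variables do not carry over. Pictures are saved under pics/ and viewed, at most 10 in all, crops included, and the job is handed in when it is done.

```bash
mkdir -p pics
python3 - <<'E'
from bench import *
import cv2,numpy as np
s=status.get_obs();print({k:np.round(v,3) for k,v in s.items()}, r.pinch_z)
for n in("top","scene"):
    p,d=grab_frame(n);cv2.imwrite(f"pics/{n}0.png",p[:,:,::-1]);np.savez(f"pics/{n}0.npz",p=p,d=d)
    c=camera_model(n);R=cv2.Rodrigues(np.array(c['rvec']))[0];print(n,-R.T@np.array(c['tvec']).ravel(),c['K'],c['D'])
E
```

```text
{'clock': np.float64(0.0), 'joints': array([ 1.012,  0.478,  0.022,  1.556, -0.012,  1.109, -0.083]), 'qvel': array([-0.   , -0.001,  0.001,  0.001, -0.001,  0.001, -0.001]), 'tau': array([ 1.0000e-03, -5.9645e+01,  1.6080e+00, -2.8120e+01,  1.2000e-02,
        9.0000e-03, -0.0000e+00]), 'tcp_pos': array([ 0.294, -0.607,  0.23 ]), 'orientation': array([-3.06e+00, -7.02e-01,  1.00e-03]), 'contact_force': array([-0.606,  1.27 ,  1.019]), 'moment': array([ 0.023,  0.029, -0.009]), 'gripper_force': np.float64(0.0), 'grip_width': np.float64(0.085)} 0.0187
top [0.53570678 0.03478    0.90650378] [[354.62596095   0.         259.10175211]
 [  0.         354.62596095 198.26811241]
 [  0.           0.           1.        ]] [-0.07105983  0.          0.          0.          0.        ]
scene [ 0.20378824 -0.36136372  0.69056187] [[375.16401289   0.         259.147491  ]
 [  0.         375.16401289 191.08316117]
 [  0.           0.           1.        ]] [0.02334951 0.         0.         0.         0.        ]
```

View pics/top0.png

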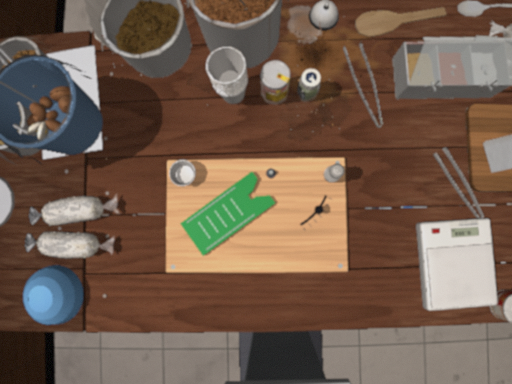

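View pics/scene0.png

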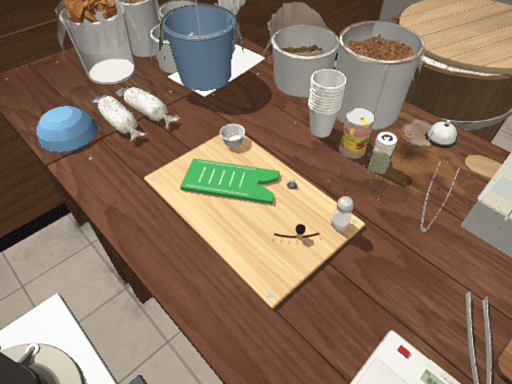

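The top view shows the base at (167..348, 158..272), the green guide at about (230,213) with its fork toward the pin at (271,173), and the knob at (319,210). The shaker is at (336,172) and the cup at (183,174).

```bash
cat > h.py <<'E'
from bench import *
import cv2,numpy as np
def ray(c,uv,z):
    K=np.array(c['K']);D=np.array(c['D'],float);R=cv2.Rodrigues(np.array(c['rvec'],float))[0];t=np.array(c['tvec'],float).ravel()
    q=cv2.undistortPoints(np.array(uv,float).reshape(-1,1,2),K,D).reshape(-1,2)
    d=np.c_[q,np.ones(len(q))]@R; o=-R.T@t
    return (o+d*((z-o[2])/d[:,2])[:,None])[:,:2]
def big(m,k=1):
    cs=cv2.findContours(m.astype(np.uint8),cv2.RETR_EXTERNAL,cv2.CHAIN_APPROX_NONE)[0]
    return sorted(cs,key=cv2.contourArea)[-k:][::-1]
def hsv(p): return cv2.cvtColor(p,cv2.COLOR_RGB2HSV)
def gmask(p):
    h=hsv(p);m=((h[...,0]>45)&(h[...,0]<85)&(h[...,1]>110)).astype(np.uint8)
    return cv2.morphologyEx(m,cv2.MORPH_CLOSE,np.ones((5,5)))
def guide(p,c):
    "returns origin xy, heading (x axis to fork), sizes"
    w=ray(c,big(gmask(p))[0],0.024)
    (cx,cy),sz,_=rr=cv2.minAreaRect((w*1000).astype(np.float32))
    b=cv2.boxPoints(rr);e=[b[1]-b[0],b[2]-b[1]];ax=max(e,key=np.linalg.norm);ax=ax/np.linalg.norm(ax)
    ctr=np.array([cx,cy]);M=cv2.moments((w*1000).astype(np.float32).reshape(-1,1,2))
    cen=np.array([M['m10'],M['m01']])/M['m00']
    if (ctr-cen)@ax<0: ax=-ax   # fork end is lighter
    return ctr+8*ax,np.arctan2(ax[1],ax[0]),sz   # rect centre is guide x=-8
E
python3 - <<'E'
from h import *
z=np.load('pics/top0.npz');p=z['p'];c=camera_model('top');h=hsv(p)
o,a,sz=guide(p,c);print('guide',o,np.degrees(a),sz)
m=((h[...,0]>8)&(h[...,0]<24)&(h[...,2]>150)&(h[...,1]>60)).astype(np.uint8)
m[:150]=0;m[285:]=0;m[:,:155]=0;m[:,360:]=0
m=cv2.morphologyEx(m,cv2.MORPH_OPEN,np.ones((3,3)))
m|=gmask(p);q=cv2.convexHull(big(m)[0]);rr=cv2.minAreaRect((ray(c,q,0.012)*1000).astype(np.float32));print('base',rr,cv2.boxPoints(rr))
def small(u,v,rad,z,thr):
    g=h[...,2].copy();mm=np.zeros_like(g);cv2.circle(mm,(u,v),rad,1,-1);mm=mm&(g<thr)
    ys,xs=np.nonzero(mm);print(u,v,len(xs),xs.mean(),ys.mean(),ray(c,[[xs.mean(),ys.mean()]],z)*1000)
small(271,173,7,0.034,140);small(319,210,5,0.047,70)
crop=p[150:280,155:360][:,:,::-1];cv2.imwrite('pics/c1.png',cv2.resize(crop,None,fx=3.9,fy=3.9,interpolation=cv2.INTER_CUBIC))
for u,v,zz in((183,174,.045),(336,172,.1)):print(ray(c,[[u,v]],zz)*1000)
E
```

```text
guide [584.76959705 131.77947092] -55.325798 (97.54544067382812, 220.16986083984375)
base ((575.07421875, 70.32815551757812), (457.1796875, 289.28009033203125), 89.05883026123047) [[ 426.6989  -155.85503]
 [ 715.94    -160.60667]
 [ 723.4495   296.51135]
 [ 434.20844  301.263  ]]
271 173 58 271.08620689655174 173.06896551724137 [[675.99936357  27.02965622]]
319 210 39 318.79487179487177 209.23076923076923 [[582.03896739 -85.69295916]]
[[678.84699042 245.30725676]]
[[ 663.45400383 -121.26032038]]
```

View pics/c1.png

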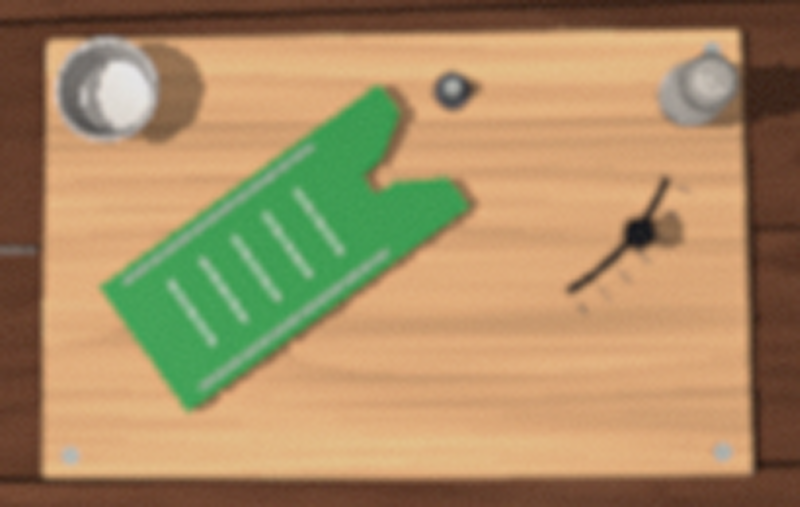

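```bash
cat >> h.py <<'E'
from scipy.spatial.transform import Rotation as Ro
def to(x,y,z,yaw,s=None):
    "row (turn rad, shift mm in tool axes) to world mm pose, tool down, tool x at yaw deg"
    s=s or status.get_obs();R0=Ro.from_rotvec(s['orientation'])
    a=np.radians(yaw);X=np.array([np.cos(a),np.sin(a),0]);Z=np.array([0,0,-1.]);Rt=Ro.from_matrix(np.c_[X,np.cross(Z,X),Z])
    d=R0.inv().apply(np.array([x,y,z])-1000*np.array(s['tcp_pos']))
    print('row',np.round((R0.inv()*Rt).as_rotvec(),3),np.round(d,1))
E
python3 - <<'E'
from h import *
to(560,-100,230,80);to(502,252,150,124.7)
E
```

```text
row [-0.002 -0.001 -0.945] [ 460.5 -340.5    0.9]
row [-1.000e-03 -1.000e-03 -1.726e+00] [ 561.7 -682.4   81.5]
```

```bash
python3 -m creep '0 0 -0.3 150 -110 0 -0.3; 0 0 -0.5 250 -190 0 -0.3; 0 0 -0.7 350 -270 0 -0.3; 0 0 -0.9 440 -340 0 -0.3; 0 0 -0.945 460 -340 0 -0.3; 0 0 -1.1 480 -400 0 -0.3; 0 0 -1.25 500 -460 0 -0.3; 0 0 -1.4 520 -520 20 -0.3; 0 0 -1.55 540 -570 20 -0.3; 0 0 -1.7 560 -620 20 -0.3' | tail -3; python3 -c "
from h import *
to(502,252,60,124.7);to(502,252,13,124.7)"
```

```text
contact_force: [1.9, 0.4, -0.2]
grip_width: 0.0299
gripper_force: 0.0
row [-0.     0.    -0.021] [231.8 150.6 160.8]
row [-0.     0.    -0.021] [231.8 150.6 207.8]
```

```bash
python3 -m creep '0 0 -0.02 60 39 10 -0.3; 0 0 -0.02 115 75 30 -0.3; 0 0 -0.02 170 110 70 -0.3; 0 0 -0.02 231 150 120 -0.3; 0 0 -0.02 231 150 150 -0.3;0 0 -0.02 231 150 160 -0.3;0 0 -0.02 231 150 160 -0.3;0 0 -0.02 231 150 160 -0.3' | tail -5
python3 - <<'E'
from h import *
to(502,252,14,124.7)
print(guide(grab_frame('top')[0],camera_model('top')))
p,d=grab_frame('wrist');cv2.imwrite('pics/w1.png',p[:,:,::-1])
c=camera_model('wrist')
try: print(guide(p,c))
except Exception as e: print(e)
E
```

```text
tcp_pos: [0.5045, 0.2478, 0.0621]
orientation: [1.468, 2.776, 0.001]
contact_force: [-0.2, 0.2, -0.0]
grip_width: 0.03
gripper_force: 0.0
row [ 0.001  0.001 -0.008] [ 4.9  0.2 48.1]
(array([585.14559221, 132.09902668]), np.float32(-0.97327566), (97.37510681152344, 219.73721313476562))
(array([531.05817842, 209.25536537]), np.float32(2.188271), (63.186866760253906, 76.2174072265625))
```

View pics/w1.png

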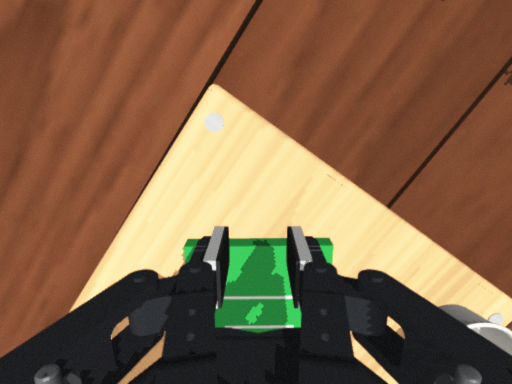

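The wrist view shows the guide's rear edge (row 240, columns 185–333) roughly centred between the two fingertips (columns 215 and 297). Descending behind it.

```bash
python3 -m creep '0 0 -0.008 5 0 20 -0.3; 0 0 -0.008 5 0 35 -0.3; 0 0 -0.008 5 0 43 -0.3; 0 0 -0.008 5 0 46 -0.3;0 0 -0.008 5 0 47.5 -0.3;0 0 -0.008 5 0 47.5 -0.3' | grep -E 'tcp|contact|clock'
python3 - <<'E'
from h import *
s=status.get_obs()
# waypoint: touch guide, then rotate/advance; pin estimate
pin=np.array([678,28.])
for dist in (212,205,200,197):
    h=np.radians(-51.4);t=pin-dist*np.array([np.cos(h),np.sin(h)]);print(dist);to(t[0],t[1],14,128.6)
E
```

```text
clock: 3.2
tcp_pos: [0.5008, 0.2534, 0.0138]
contact_force: [-0.1, 0.1, 0.7]
212
row [ 0.     0.    -0.066] [-74.7   2.8  -0.2]
205
row [ 0.     0.    -0.066] [-81.7   3.3  -0.2]
200
row [ 0.     0.    -0.066] [-86.7   3.6  -0.2]
197
row [ 0.     0.    -0.066] [-89.7   3.8  -0.2]
```

```bash
python3 -m creep '0 0 -0.008 -5 0 0 -0.3;0 0 -0.01 -10 0 0 -0.3;0 0 -0.02 -15 0.3 0 -0.3;0 0 -0.03 -20 0.6 0 -0.3;0 0 -0.04 -25 0.9 0 -0.3;0 0 -0.05 -30 1.2 0 -0.3;0 0 -0.066 -35 1.5 0 -0.3;0 0 -0.066 -40 1.8 0 -0.3;0 0 -0.066 -40 1.8 0 -0.3' | grep -E 'tcp|contact|clock'
python3 - <<'E'
from h import *
p,_=grab_frame('top');o,a,sz=guide(p,camera_model('top'));print(o,np.degrees(a),sz)
cv2.imwrite('pics/t1.png',cv2.resize(p[150:280,155:360][:,:,::-1],None,fx=3.9,fy=3.9,interpolation=cv2.INTER_CUBIC))
E
```

```text
clock: 4.32
tcp_pos: [0.5255, 0.2207, 0.0135]
contact_force: [0.2, 0.2, -0.2]
[601.27213192 115.48245668] -53.981937 (97.0423812866211, 222.90673828125)
```

View pics/t1.png

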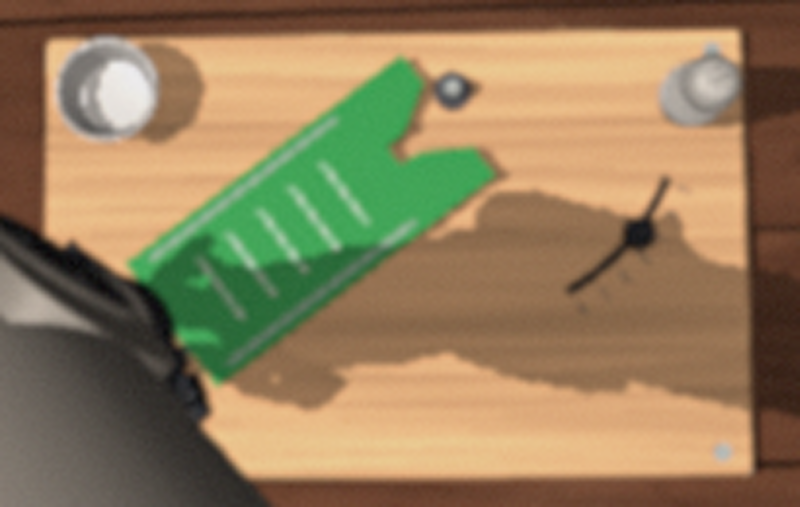

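The guide has moved about 23 mm and now heads at about -54°. The pin (453,90 in the crop) is inside the mouth but about 11 mm left of its centre line, so I turn a little more while pushing.

```bash
python3 -m creep '0 0 -0.01 -3 0 0 -0.3;0 0 -0.02 -6 0.3 0 -0.3;0 0 -0.03 -9 0.3 0 -0.3;0 0 -0.04 -12 0.6 0 -0.3;0 0 -0.04 -15 0.6 0 -0.3;0 0 -0.04 -18 0.6 0 -0.3;0 0 -0.04 -20 0.6 0 -0.3;0 0 -0.04 -20 0.6 0 -0.3' | grep -E 'tcp|contact|clock|orient'
python3 - <<'E'
from h import *
p,_=grab_frame('top');o,a,sz=guide(p,camera_model('top'));print(o,np.degrees(a),sz)
s=status.get_obs();X=Ro.from_rotvec(s['orientation']).apply([-1,0,0]);print('tool',np.degrees(np.arctan2(X[1],X[0])),np.degrees(np.arctan2(.028-s['tcp_pos'][1],.678-s['tcp_pos'][0])),np.hypot(.028-s['tcp_pos'][1],.678-s['tcp_pos'][0]))
ax=np.array([np.cos(a),np.sin(a)]);v=np.array([678,28])-o;print('pin in guide',v@ax,v@[-ax[1],ax[0]])
E
```

```text
clock: 5.38
tcp_pos: [0.5381, 0.2058, 0.0135]
orientation: [1.306, 2.857, -0.001]
contact_force: [-1.9, 0.4, 0.6]
[616.70036697 101.45863771] -52.887867 (99.20506286621094, 222.32559204101562)
tool -49.11175976479221 -51.81026652073274 0.2262462493584373
pin in guide 95.5668232191226 4.560534533008905
```

```bash
python3 -m creep '0 0 0.01 -4 -0.2 0 -0.3;0 0 0.02 -8 -0.4 0 -0.3;0 0 0.03 -12 -0.6 0 -0.3;0 0 0.03 -16 -0.8 0 -0.3;0 0 0.03 -19 -1 0 -0.3;0 0 0.03 -22 -1 0 -0.3;0 0 0.03 -22 -1 0 -0.3' | grep -E 'tcp|contact|clock|orient'
cat >> h.py <<'E'
PIN=np.array([678,28.])
def rep(name=None):
    p,_=grab_frame('top');o,a,sz=guide(p,camera_model('top'));s=status.get_obs()
    X=Ro.from_rotvec(s['orientation']).apply([-1,0,0]);t=1000*np.array(s['tcp_pos'])[:2]
    ax=np.array([np.cos(a),np.sin(a)]);f=lambda q:np.round([(q-o)@ax,(q-o)@[-ax[1],ax[0]]],1)
    print('guide',np.round(o,1),np.degrees(a),sz,'tool -x',np.degrees(np.arctan2(X[1],X[0])),'pin in guide',f(PIN),'tcp in guide',f(t),'F',np.round(s['contact_force'],1))
    if name: cv2.imwrite(name,cv2.resize(p[150:280,155:360][:,:,::-1],None,fx=3.9,fy=3.9,interpolation=cv2.INTER_CUBIC))
E
python3 -c "
from h import *
rep()"
```

```text
clock: 6.3
tcp_pos: [0.5519, 0.1884, 0.0136]
orientation: [1.348, 2.837, -0.0]
contact_force: [-0.6, -0.7, 0.0]
guide [633.9  87.2] -52.063957 (100.7512435913086, 224.53854370117188) tool -x -50.83074335440082 pin in guide [73.8 -1.6] tcp in guide [-130.3   -2.4] F [ 0.6 -0.1  0.1]
```

```bash
python3 -m creep '0 0 0 -2 0 0 -0.3;0 0 0 -4 0 0 -0.3;0 0 0 -6 0 0 -0.3;0 0 0 -7 0 0 -0.3;0 0 0 -7 0 0 -0.3' | grep -E 'tcp|contact|clock'; python3 -c "
from h import *
rep('pics/t2.png')"
```

```text
clock: 6.98
tcp_pos: [0.556, 0.1835, 0.0136]
contact_force: [-1.6, 1.5, 1.5]
guide [639.  80.] -50.624805 (100.668212890625, 221.28912353515625) tool -x -50.8154834980741 pin in guide [64.9 -2.8] tcp in guide [-132.6    1.5] F [-0.8  1.8  0.6]
```

View pics/t2.png

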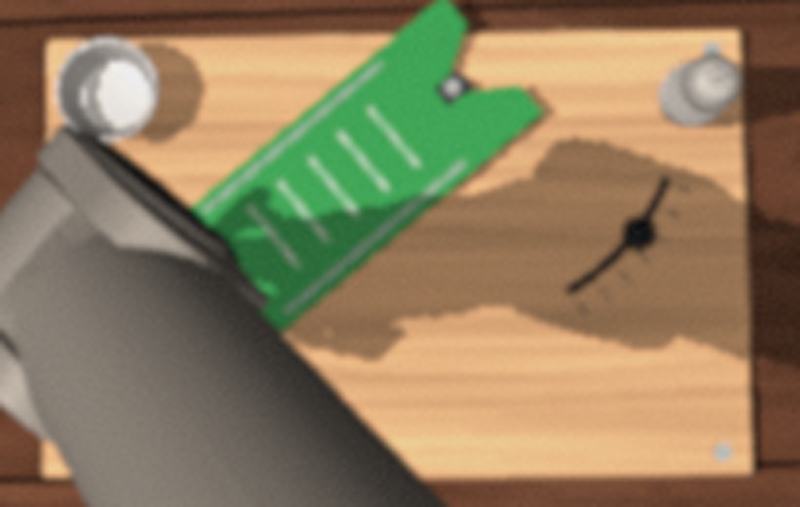

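The pin (455,88) is now in the throat. I press in small steps to feel for the bottom.

```bash
for i in 1 2 3; do python3 -m creep '0 0 0 -1 0 0 -0.3;0 0 0 -1 0 0 -0.3;0 0 0 -1 0 0 -0.3' | grep -E 'tcp|contact'; done
```

```text
tcp_pos: [0.5565, 0.1828, 0.0136]
contact_force: [-2.2, 2.2, 1.1]
tcp_pos: [0.5572, 0.182, 0.0136]
contact_force: [-1.5, 1.4, 1.9]
tcp_pos: [0.5579, 0.1812, 0.0136]
contact_force: [-2.1, 2.8, 0.4]
```

```bash
for i in 1 2 3 4; do python3 -m creep '0 0 0 -1 0 0 -0.3;0 0 0 -1 0 0 -0.3;0 0 0 -1 0 0 -0.3' | grep -E 'tcp|contact'; done
```

```text
tcp_pos: [0.5584, 0.1806, 0.0136]
contact_force: [-3.1, 2.9, 2.2]
tcp_pos: [0.5584, 0.1805, 0.0136]
contact_force: [-4.0, 4.5, 1.9]
tcp_pos: [0.5584, 0.1805, 0.0136]
contact_force: [-6.5, 5.4, 2.1]
tcp_pos: [0.5585, 0.1804, 0.0135]
contact_force: [-7.1, 7.1, 3.5]
```

The fork is home: motion stops while the force rises to about 10 N. Now I back off, lift, and go round to the left side.

```bash
python3 -m creep '0 0 0 4 0 0 -0.3;0 0 0 10 0 0 -0.3;0 0 0 18 0 0 -0.3;0 0 0 18 0 -50 -0.3;0 0 0 18 0 -80 -0.3;0 0 0 18 0 -80 -0.3' | grep -E 'tcp|contact|clock'
python3 - <<'E'
from h import *
rep()
P=np.array([680,28.5]);hh=np.radians(-50.8);h=np.array([np.cos(hh),np.sin(hh)]);n=np.array([-h[1],h[0]])
t=P-156*h+(50+22)*n;to(*t,93,39.2);to(*t,13.5,39.2)
E
```

```text
clock: 10.4
tcp_pos: [0.5506, 0.193, 0.0961]
contact_force: [0.0, -0.1, -0.5]
guide [641.1  78.4] -50.93721 (100.40058898925781, 223.4374542236328) tool -x -50.82562092329327 pin in guide [62.4 -3.1] tcp in guide [-146.     0.7] F [-0.4 -0.2 -0.4]
row [ 0.003 -0.     1.57 ] [-53.2  69.6   1.7]
row [ 0.003 -0.     1.57 ] [-53.1  69.5  81.2]
```

```bash
python3 -m creep '0 0 0.18 -10 15 0 -0.3;0 0 0.36 -20 27 0 -0.3;0 0 0.54 -30 40 0 -0.3;0 0 0.72 -40 55 0 -0.3;0 0 0.9 -53 69 0 -0.3;0 0 1.08 -53 69 0 -0.3;0 0 1.26 -53 69 0 -0.3;0 0 1.44 -53 69 0 -0.3;0 0 1.57 -53 69 10 -0.3;0 0 1.57 -53 69 10 -0.3' | grep -E 'tcp|contact|clock'
python3 - <<'E'
from h import *
rep('pics/t3.png')
P=np.array([681,28.5]);hh=np.radians(-50.8);h=np.array([np.cos(hh),np.sin(hh)]);n=np.array([-h[1],h[0]])
t=P-156*h+(50+20)*n;to(*t,13.5,39.2)
E
```

```text
clock: 11.7
tcp_pos: [0.6344, 0.194, 0.0814]
contact_force: [0.3, 0.2, -0.1]
guide [640.4  78.5] -50.03586 (99.01303100585938, 225.48382568359375) tool -x -140.59414490239163 pin in guide [62.9 -3.7] tcp in guide [-92.2  70.1] F [ 0.2  0.6 -0.4]
row [-0.     0.003  0.004] [ 1.2  1.6 68.5]
```

View pics/t3.png

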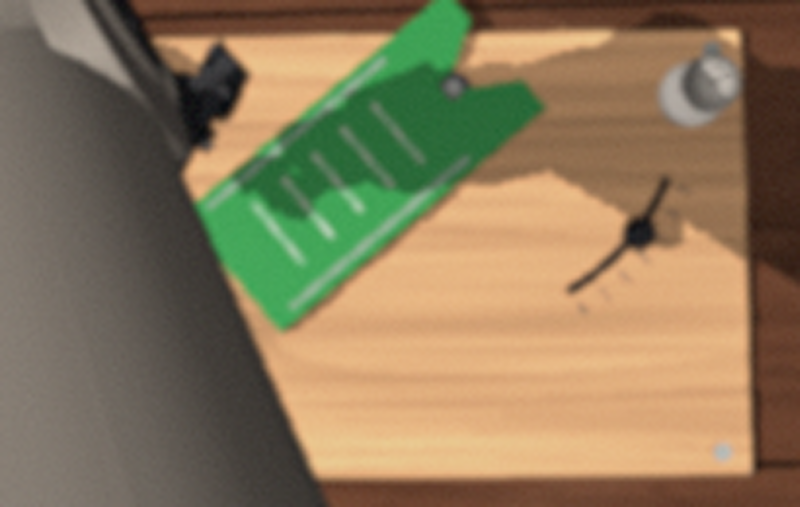

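The guide is seated with the pin at (455,85). The fingers hover left of its left side, clear of the cup.

```bash
python3 -m creep '0 0 0.004 1 2 25 -0.3;0 0 0.004 1 2 50 -0.3;0 0 0.004 1 2 62 -0.3;0 0 0.004 1 2 66 -0.3;0 0 0.004 1 2 68 -0.3;0 0 0.004 1 2 68 -0.3' | grep -E 'tcp|contact|clock'
cat >> h.py <<'E'
def sw(ths,b0=0,db=0.04,P=(681,28.5)):
    s=status.get_obs()
    for th in ths:
        a=np.radians(th);h=np.array([np.cos(a),np.sin(a)]);n=np.array([-h[1],h[0]])
        t=np.array(P)-(156-b0-db*(th+51))*h+60.5*n;print(th,end=' ');to(*t,13.5,th+90,s)
E
python3 -c "
from h import *
sw([-51,-48,-45,-42,-39,-36,-33,-30,-27])"
```

```text
clock: 12.5
tcp_pos: [0.6384, 0.1939, 0.0163]
contact_force: [0.7, 0.2, 0.2]
-51 row [ 0.    -0.001  0.   ] [-10.5  -0.7   2.8]
-48 row [ 0.    -0.001 -0.052] [-18.7  -3.5   2.8]
-45 row [ 0.    -0.001 -0.104] [-27.1  -5.9   2.8]
-42 row [ 0.    -0.001 -0.157] [-35.6  -7.9   2.7]
-39 row [ 0.    -0.001 -0.209] [-44.1  -9.4   2.7]
-36 row [ 0.    -0.001 -0.261] [-52.8 -10.5   2.7]
-33 row [ 0.001 -0.001 -0.314] [-61.4 -11.1   2.7]
-30 row [ 0.001 -0.001 -0.366] [-70.1 -11.2   2.7]
-27 row [ 0.001 -0.001 -0.419] [-78.8 -11.    2.7]
```

```bash
python3 -m creep '0 0 0 -6 -0.5 1 -0.3;0 0 0 -10 -0.7 1.5 -0.3;0 0 -0.052 -18.5 -3.5 1.5 -0.3;0 0 -0.104 -27 -6 1.5 -0.3;0 0 -0.157 -35.5 -8 1.5 -0.3;0 0 -0.209 -44 -9.5 1.5 -0.3;0 0 -0.261 -53 -10.5 1.5 -0.3;0 0 -0.261 -53 -10.5 1.5 -0.3' | grep -E 'tcp|contact|clock'
python3 - <<'E'
from h import *
rep()
sw([-33,-30,-27,-24,-21,-18,-15,-12,-9,-6])
E
```

```text
clock: 13.5
tcp_pos: [0.5897, 0.1682, 0.0143]
contact_force: [0.7, -0.2, 0.9]
guide [615.1  74.9] 145.35298 (99.38778686523438, 226.19227600097656) tool -x -126.10827144591491 pin in guide [-78.4   2.8] tcp in guide [ 73.5 -62.6] F [-0.3 -0.3 -0.1]
-33 row [ 0.     0.    -0.054] [-7.3 -2.6  0.8]
-30 row [ 0.     0.    -0.107] [-15.7  -5.    0.8]
-27 row [ 0.     0.    -0.159] [-24.1  -6.9   0.8]
-24 row [ 0.     0.    -0.211] [-32.7  -8.4   0.8]
-21 row [ 0.     0.    -0.264] [-41.3  -9.5   0.8]
-18 row [ 0.     0.    -0.316] [-49.9 -10.1   0.8]
-15 row [ 0.     0.    -0.368] [-58.6 -10.2   0.8]
-12 row [ 0.     0.    -0.421] [-67.2  -9.9   0.8]
-9 row [ 0.     0.    -0.473] [-75.8  -9.2   0.8]
-6 row [ 0.     0.    -0.525] [-84.3  -8.    0.8]
```

```bash
sed -i 's/if (ctr-cen)@ax<0: ax=-ax.*/if ax[0]<0: ax=-ax/; s/PIN=.*/PIN=np.array([682,28.])/' h.py; python3 -m creep '0 0 -0.054 -7.5 -2.5 0 -0.3;0 0 -0.107 -15.5 -5 0 -0.3;0 0 -0.159 -24 -7 0 -0.3;0 0 -0.211 -32.5 -8.5 0 -0.3;0 0 -0.264 -41 -9.5 0 -0.3;0 0 -0.316 -50 -10 0 -0.3;0 0 -0.368 -58.5 -10 0 -0.3;0 0 -0.421 -67 -10 0 -0.3;0 0 -0.473 -76 -9 0 -0.3;0 0 -0.473 -76 -9 0 -0.3' | grep -E 'tcp|contact|clock'
python3 - <<'E'
from h import *
rep()
sw([-6,-3,0,3,6,9,12,15,18])
E
```

```text
clock: 14.8
tcp_pos: [0.5382, 0.1118, 0.0141]
contact_force: [0.2, 0.8, -0.1]
guide [616.2  39.7] -8.468536 (98.47525787353516, 222.01182556152344) tool -x -99.06573167158811 pin in guide [66.8 -1.8] tcp in guide [-87.4  60.1] F [ 0.4 -0.8  0.3]
-6 row [ 0.     0.    -0.054] [-7.9 -3.4  0.6]
-3 row [ 0.     0.    -0.106] [-16.2  -5.8   0.6]
0 row [ 0.     0.    -0.158] [-24.6  -7.7   0.6]
3 row [ 0.     0.    -0.211] [-33.   -9.3   0.6]
6 row [ 0.     0.    -0.263] [-41.6 -10.3   0.6]
9 row [ 0.     0.    -0.315] [-50.2 -11.    0.6]
12 row [ 0.     0.    -0.368] [-58.7 -11.1   0.6]
15 row [ 0.    0.   -0.42] [-67.3 -10.9   0.6]
18 row [ 0.     0.    -0.472] [-75.9 -10.2   0.6]
```

```bash
python3 -m creep '0 0 -0.054 -8 -3.5 0 -0.3;0 0 -0.106 -16 -6 0 -0.3;0 0 -0.158 -24.5 -7.5 0 -0.3;0 0 -0.211 -33 -9.5 0 -0.3;0 0 -0.263 -41.5 -10.5 0 -0.3;0 0 -0.315 -50 -11 0 -0.3;0 0 -0.368 -58.5 -11 0 -0.3;0 0 -0.42 -67 -11 0 -0.3;0 0 -0.455 -73 -10.5 0 -0.3;0 0 -0.455 -73 -10.5 0 -0.3' | grep -E 'tcp|contact|clock'
python3 - <<'E'
from h import *
rep('pics/t4.png')
sw([18,19,20,21,22,23,24,25,26,27,28])
p,_=grab_frame('top')
E
```

```text
clock: 16.1
tcp_pos: [0.5167, 0.0416, 0.014]
contact_force: [-0.0, -0.1, 0.1]
guide [618.8   9.1] 16.865593 (223.39801025390625, 98.97669219970703) tool -x -72.97866672349039 pin in guide [66.  -0.2] tcp in guide [-88.   60.9] F [-0.4 -0.1 -0.2]
18 row [ 0.     0.    -0.017] [-2.9 -1.3  0.6]
19 row [ 0.     0.    -0.035] [-5.6 -2.3  0.6]
20 row [ 0.     0.    -0.052] [-8.3 -3.2  0.6]
21 row [ 0.     0.    -0.069] [-11.   -4.    0.6]
22 row [ 0.     0.    -0.087] [-13.8  -4.8   0.6]
23 row [ 0.     0.    -0.104] [-16.5  -5.6   0.6]
24 row [ 0.     0.    -0.122] [-19.3  -6.3   0.6]
25 row [ 0.     0.    -0.139] [-22.1  -6.9   0.6]
26 row [ 0.     0.    -0.157] [-24.9  -7.6   0.6]
27 row [ 0.     0.    -0.174] [-27.7  -8.1   0.6]
28 row [ 0.     0.    -0.192] [-30.5  -8.6   0.6]
```

View pics/t4.png

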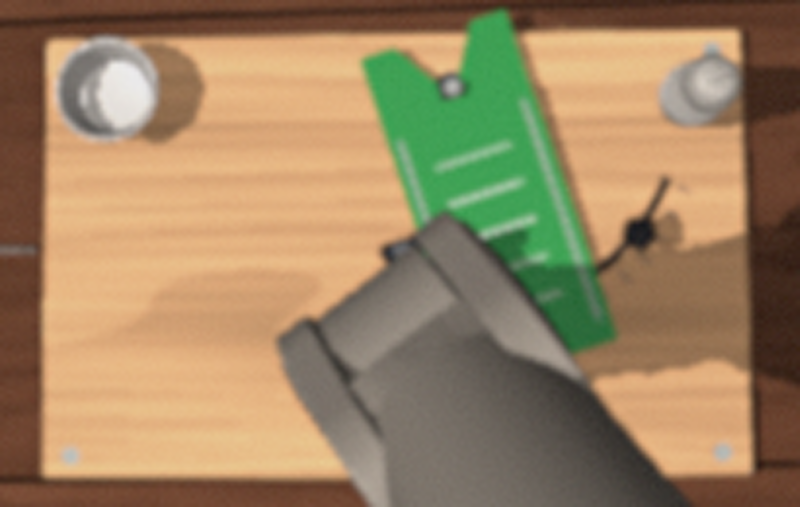

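The fork is still home, the guide is at about 17°, and the post at (638,232) is still ahead of its right side. I approach slowly, then feel for it.

```bash
python3 -m creep '0 0 -0.017 -3 -1.3 0 -0.3;0 0 -0.035 -5.5 -2.3 0 -0.3;0 0 -0.052 -8 -3.2 0 -0.3;0 0 -0.069 -11 -4 0 -0.3;0 0 -0.087 -14 -4.8 0 -0.3;0 0 -0.104 -16.5 -5.5 0 -0.3;0 0 -0.104 -16.5 -5.5 0 -0.3' | grep -E 'tcp|contact|clock'
python3 - <<'E'
from h import *
rep()
p,_=grab_frame('top');c=camera_model('top')
K=[]
for q in (np.load('pics/top0.npz')['p'],p):
    g=hsv(q)[...,2];m=np.zeros_like(g);cv2.circle(m,(319,210),5,1,-1);ys,xs=np.nonzero(m&(g<70));print('knob',xs.mean(),ys.mean(),ray(c,[[xs.mean(),ys.mean()]],.047)*1000)
sw([23,23.5,24,24.5,25,25.5,26,26.5,27,28,29])
E
```

```text
clock: 17.08
tcp_pos: [0.5159, 0.0238, 0.0139]
contact_force: [-0.6, 0.5, 0.0]
guide [621.    2.9] 23.139112 (222.1708984375, 98.3603744506836) tool -x -66.93602793429243 pin in guide [66.  -0.9] tcp in guide [-88.3  60.6] F [ 0.2  1.  -0. ]
knob 318.79487179487177 209.23076923076923 [[582.03896739 -85.69295916]]
knob 318.7894736842105 209.31578947368422 [[581.8334187 -85.6715996]]
23 row [-0.     0.     0.001] [0.2 0.6 0.4]
23.5 row [-0.     0.    -0.008] [-1.1  0.1  0.4]
24 row [-0.     0.    -0.016] [-2.4 -0.4  0.4]
24.5 row [-0.     0.    -0.025] [-3.8 -0.8  0.4]
25 row [-0.     0.    -0.034] [-5.1 -1.3  0.4]
25.5 row [-0.     0.    -0.043] [-6.5 -1.8  0.4]
26 row [-0.     0.    -0.051] [-7.9 -2.2  0.4]
26.5 row [-0.    0.   -0.06] [-9.2 -2.6  0.4]
27 row [-0.     0.    -0.069] [-10.6  -3.1   0.4]
28 row [-0.     0.    -0.086] [-13.3  -3.9   0.4]
29 row [-0.     0.    -0.104] [-16.1  -4.6   0.4]
```

```bash
python3 -m creep '0 0 -0.016 -2.4 -0.6 0 -0.3;0 0 -0.025 -3.8 -1.2 0 -0.3;0 0 -0.034 -5.1 -1.7 0 -0.3;0 0 -0.043 -6.5 -2.2 0 -0.3;0 0 -0.043 -6.5 -2.2 0 -0.3' | grep -E 'tcp|contact|clock'; for i in 1 2; do python3 -m creep '0 0 -0.006 -1 -0.3 0 -0.3;0 0 -0.006 -1 -0.3 0 -0.3;0 0 -0.006 -1 -0.3 0 -0.3' | grep -E 'tcp|contact'; done
```

```text
clock: 17.8
tcp_pos: [0.5168, 0.0173, 0.0141]
contact_force: [-0.9, 0.5, -0.4]
tcp_pos: [0.5168, 0.0166, 0.0141]
contact_force: [0.6, 1.1, 1.0]
tcp_pos: [0.5169, 0.0156, 0.0141]
contact_force: [-0.1, 2.0, 0.6]
```

```bash
for i in 1 2 3 4; do python3 -m creep '0 0 -0.006 -1 -0.3 0 -0.3;0 0 -0.006 -1 -0.3 0 -0.3;0 0 -0.006 -1 -0.3 0 -0.3' | grep -E 'tcp|contact'; done; python3 -c "
from h import *
rep()"
```

```text
tcp_pos: [0.5171, 0.0145, 0.0141]
contact_force: [-1.4, 2.6, 1.2]
tcp_pos: [0.5172, 0.0135, 0.0141]
contact_force: [-1.2, 0.9, 1.3]
tcp_pos: [0.5174, 0.0124, 0.014]
contact_force: [-1.0, 2.0, 1.7]
tcp_pos: [0.5175, 0.0114, 0.014]
contact_force: [-2.0, 1.4, 1.5]
guide [623.7  -1.3] 27.297155 (222.38677978515625, 99.6739501953125) tool -x -62.38485028511839 pin in guide [65.3 -0.7] tcp in guide [-88.5  60. ] F [-2.3  1.1  1.1]
```

```bash
for i in 1 2 3; do python3 -m creep '0 0 -0.003 -0.7 -0.2 0 -0.3;0 0 -0.003 -0.7 -0.2 0 -0.3;0 0 -0.003 -0.7 -0.2 0 -0.3' | grep -E 'tcp|contact'; done
```

```text
tcp_pos: [0.5175, 0.0113, 0.014]
contact_force: [-3.2, 4.7, 0.6]
tcp_pos: [0.5175, 0.0112, 0.014]
contact_force: [-3.7, 6.2, 1.2]
tcp_pos: [0.5174, 0.0111, 0.014]
contact_force: [-3.7, 7.3, 2.0]
```

The guide stopped at the post with about 8 N. I back off and lift clear.

```bash
python3 -m creep '0 0 0 3 0 0 -0.3;0 0 0 8 0 0 -0.3;0 0 0 18 0 0 -0.3;0 0 0 20 0 -40 -0.3;0 0 0 40 0 -90 -0.3;0 0 0 100 0 -120 -0.3;0 0 0 160 0 -120 -0.3;0 0 0 200 0 -120 -0.3;0 0 0 200 0 -120 -0.3;0 0 0 200 0 -120 -0.3' | grep -E 'tcp|contact|clock'
python3 - <<'E'
from h import *
rep('pics/t5.png')
p,_=grab_frame('top');c=camera_model('top')
q=p;g=hsv(q)[...,2];m=np.zeros_like(g);cv2.circle(m,(319,210),5,1,-1);ys,xs=np.nonzero(m&(g<70));k=(ray(c,[[xs.mean(),ys.mean()]],.047)*1000)[0];print('knob',k)
o,a,_=guide(p,c);ax=np.array([np.cos(a),np.sin(a)]);v=k-o;print('knob in guide',v@ax,v@[-ax[1],ax[0]])
E
```

```text
clock: 22.48
tcp_pos: [0.4239, 0.1852, 0.134]
contact_force: [0.3, -1.1, -0.2]
guide [623.   -1.8] 27.58335 (223.7420654296875, 99.15594482421875) tool -x -61.94989899671095 pin in guide [66.1 -0.9] tcp in guide [-89.8 257.3] F [ 0.8 -0.3 -0.1]
knob [581.95918022 -84.73365457]
knob in guide -74.27256008753535 -55.009221275178476
```

View pics/t5.png

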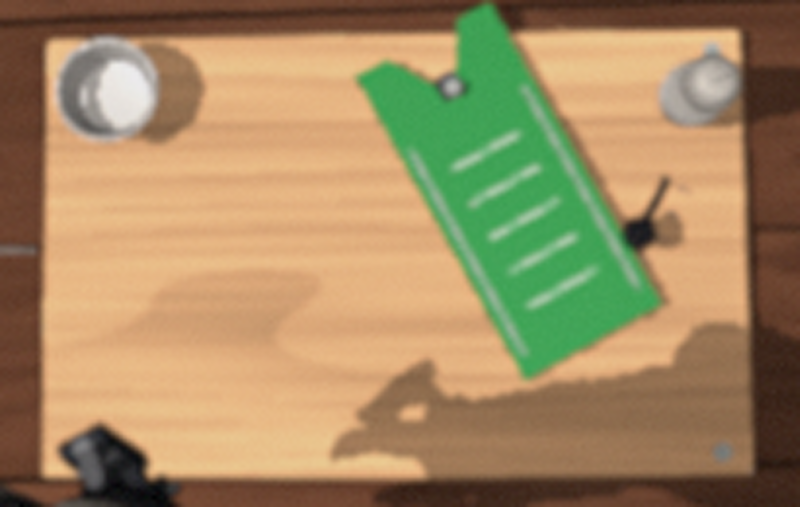

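The guide rests against the post, which has not moved: the knob is still at (638,232). The fork is home on the pin at (452,88), and the cup and shaker are untouched. Handing in.

```bash
python3 -c "
from bench import r
print(r.hand_in())"
```

```text
the job is handed in; nothing more can be done
None
```

The job is handed in at about 22.5 s of the 64 s allowed: the guide's fork is fully home on the pin and its right side rests against the brass post (last push about 8 N), with no visible shift of the post, shaker or cup in the last picture; the judge's verdict was not shown.

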